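Set the portafilter up for double shots

TASK

Set the station up for double shots: first seat the deep filter basket fully home in the portafilter, next set the dosing funnel flat on that basket's rim, and last stand the tamper upright down inside the funnel, on the basket's floor. At any time before, between or after these, seat the shallow, stepped basket fully home in the round spare-basket holder. Leave the two cups and the little steel beaker standing where they are.

Things in the scene. Friction and masses are not known exactly. Their poses are not given: they have to be found in the camera images.
- deep_basket: Loose steel double filter basket, mouth up, 70 g: round cup with a plain wall, 30 mm high. Rim flange 66 mm outer, 51 mm inner diameter, 25-30 mm above the underside; wall below it 56 mm wide outside, narrowing to 52 at the bottom. Inside 51 mm wide at the mouth, 47 at the 3 mm thick floor. Origin: centre of underside, z up its axis.
- shallow_basket: Loose steel single filter basket (the spare), mouth up, 60 g, 22 mm high. Seen from above it has a step: a ledge around a small well 30 mm wide. Rim flange 66 mm in diameter, 17-22 mm above the underside; wall below it 56 mm wide outside, 53 at the ledge (11 mm up); well 34-38 mm outside. Origin: centre of underside, z up its axis.
- funnel: Loose aluminium dosing funnel, 90 g: ring open at top and bottom, 24 mm high. Collar 59 mm outer, 53 inner diameter, 7-24 mm above the underside; below it a skirt 76 mm wide with a recess 71 wide, 4 deep, that fits loosely over a basket's rim. Seated, its underside is 26 mm above the deep basket's underside. Stands collar up. Origin: centre of underside, z up its axis.
- tamper: Loose tamper, 300 g, standing upright. Round aluminium base 43 mm in diameter, 10 thick, chamfered foot. Walnut handle: neck 20 mm wide at 14-30 mm height, widening to 33 mm, straight at 55-92 mm; total height 98. On the deep basket's floor its underside is 3 mm above the basket's underside. Origin: centre of underside, z up its axis.
- portafilter: Fixed steel portafilter on a 76 mm square walnut stand. Ring: open cup 63 mm outer, 59 inner diameter, top edge 74 mm above counter, 30 deep; a basket hangs in it by its flange (deep one's underside then 49 mm above counter). Black level handle along -x to 158 mm from origin, top 67 mm up; lugs at +-y to 37 mm, 61 mm up. Origin: on the ring's axis at counter height, z up.
- holder: Fixed spare-basket holder, no handle: upright aluminium tube 63 mm outer, 59 inner diameter, open at the top, on a round walnut foot 80 mm wide. Top edge 52 mm above the counter, 36 mm deep; a basket hangs in it by its flange (the shallow one's underside then 35 mm above the counter). Origin: on the tube's axis at counter height, z up.
- cup_a: Bystander: loose white demitasse cup, 62 mm wide at the rim, 55 mm high, ear handle on its +y side. Origin: centre of the underside. Not to be moved.
- cup_b: Bystander: a second cup just like the other. Origin: centre of the underside. Not to be moved.
- beaker: Bystander: loose small steel beaker, open at the top, 42 mm wide at the rim, 58 mm high, no handle. Origin: centre of the underside. Not to be moved.

How it is judged:
By the outcome, as a careful person would: the job done as asked, in the order asked, and still so for the second after the job is handed in, with the robot touching nothing.
It also fails if it takes over 125 s, if anything falls off the work surface, if the arm or the gripper's body presses on something with over 40 N, if the wrist force passes 120 N, or if a joint passes its speed limit or range.

ROBOT

A 7-joint arm with a two-finger parallel gripper is mounted at the origin on the work surface. World frame = base frame: x ahead of the robot, y to its left, z up, the work surface at z = 0. Lengths are in m, angles in rad, forces in N, time in s.
With the tool pointing down it reaches from about 0.4 to 0.9 m from the base axis. Payload 5.5 kg.
Tool frame: the origin (TCP) lies at the very end of the fingers, on their centre line; the grasp point (between the pads) lies 19 mm behind it (tcp_to_grasp is the distance from the TCP to the grasp point, in m); z points along the fingers, y is the line along which they close (so a half turn about z gives the same grasp; the last joint's range is limited). The gripper opens to 85 mm and grips with 20 to 120 N. Pads are 22 mm wide; open, the fingers measure 114 mm over their backs; the gripper's body (76 mm by 85 mm) begins 54 mm behind the grasp point. The pads swing forward as they close: fully open they stand 13 mm farther back than shut.
Start: joints at [0.263, 0.501, -0.427, 1.55, 0.221, 1.138, -0.21], TCP at [0.65, 0, 0.231] pointing down, gripper open.
Joint ranges: [-2.88, 2.88], [-0.31, 2.03], [-1.54, 1.56], [0.2, 2.42], [-1.41, 4.55], [0.19, 2.02], [-2.57, 2.57]. Speed limits (rad/s): [2.57, 2.57, 3.14, 3.14, 3.14, 3.14, 3.14].

INTERFACE

Orientations are given as [roll, pitch, yaw] about the fixed x, y, z axes, in that order (R = Rz(yaw) Ry(pitch) Rx(roll)).
In Python, from plant import get_state, get_image, get_calibration, sign_off, tcp_to_grasp gives the robot as it stands. The module is installed in compiled form; this text tells all that it offers.
- The arm moves only by the tool jog_arm, never from a script. Its argument "series" is a list that holds one entry, the list of rows, each a list of 5 numbers: the finger opening in m, from 0 to 0.0854, then the shift along the tool's x, y, z in m, then the turn about the tool's z in rad. A call has 1 to 12 rows; each row shifts and turns the commanded pose from where the row before left it, along the tool's axes as they then stand; what a row does not reach is not made up. A row lasts 1/8 s, in which the tool goes at most 62.5 mm and 10.7 degrees, less where a joint would pass 70% of its speed; a pose out of reach is approached as far as the arm can. A call is refused whole if a number of a shift passes 0.0625 or a number of a turn 0.188, either way. A call with a gripper value outside its range is refused whole. The fingers move at their own pace and stop on an object; "newtons" is the grip in N (left out, the last holds). Time passes only in rows, so rows that do not move let the fingers close. It gives the time, the measured TCP pose, the force, the opening and the grip force at its end, in the units of the state.
- get_state(): the state, without advancing time (a new reading comes with each control period).
- get_image(name): name is "scene" or "side" or "wrist"; returns the picture (400x640x3 uint8, red, green, blue); there is no depth.
- get_calibration(name): a dict with "intrinsics" (3x3 intrinsics, pixels), "pose" (4x4, takes a point from camera to world coordinates). Camera axes: x right, y down, z forward; pixel columns grow to the right and rows downward; lengths in m; the calibration is good to about 2 mm. A picture is of the moment at which its call begins: read the wrist's pose just before it. get_calibration takes no time and is no camera call; for the wrist camera it gives the pose at the moment of the call.
- sign_off(): hands the job in; it is judged then, once.
The state is a dict: "time_s": time; "joints": joint angles; "joint_velocities": joint speeds; "joint_efforts": joint torques, N m; "eef_pos": TCP position; "eef_rot": TCP orientation; "force": force on the tool from outside, world axes, zero at the start; "torque": the same for the moment, N m; "gripper_width": opening from 0.0 (shut) to 1.0 (fully open); "gripper_force": force on a finger pad.
Only numpy, scipy, OpenCV 4.12 (cv2) and the standard library are available. Lean on these libraries where they do the work, as an engineer would, in place of code of your own. Each camera call takes 0.05 s, during which the arm holds its last target. There are 200 camera calls.

## Working session

There is one attempt and no reset: what is moved stays moved. The work goes in short steps, Python scripts to look and compute and a tool call to move; the robot and the scene stay as the last step left them, time stands still between calls to the robot, and variables do not carry over. Pictures are saved under pics/ and viewed, at most 17 in all, crops included, and the job is handed in when it is done.

Besides the shell and the picture viewer there is one more tool, called after "Call:" in YAML: its name, and indented under it one key for each argument. jog_arm: Moves the arm, as the interface text tells. Its arguments: {"type":"object","properties":{"series":{"type":"array"},"newtons":{"type":"number"}},"required":["series"]}

```bash
mkdir -p pics; cat > h.py <<'E'
import numpy as np, cv2
from plant import *
def snap(n,f):
    c=get_calibration(n); im=get_image(n); cv2.imwrite('pics/'+f+'.png',im[:,:,::-1]); np.savez('pics/'+f+'.npz',K=c['intrinsics'],T=c['pose']); return im
def ray(f,u,v,z):
    d=np.load('pics/'+f+'.npz'); r=d['T'][:3,:3]@np.linalg.solve(d['K'],[u,v,1.]); o=d['T'][:3,3]
    return (o+r*(z-o[2])/r[2])[:2]
def proj(f,p):
    d=np.load('pics/'+f+'.npz'); T=np.linalg.inv(d['T']); q=d['K']@(T[:3,:3]@np.array(p)+T[:3,3]); return q[:2]/q[2]
E
python3 - <<'E'
from h import *
for n in('scene','side','wrist'):
    snap(n,n+'0'); c=get_calibration(n); print(n,np.round(c['pose'],3).tolist(),np.round(c['intrinsics'],0).tolist())
s=get_state(); print(s['time_s'],s['eef_pos'],s['eef_rot'],s['force'],tcp_to_grasp)
E
```

```text
scene [[-0.729, 0.464, -0.504, 1.12], [0.685, 0.503, -0.528, 0.588], [0.009, -0.729, -0.684, 0.824], [0.0, 0.0, 0.0, 1.0]] [[499.0, 0.0, 317.0], [0.0, 499.0, 207.0], [0.0, 0.0, 1.0]]
side [[-0.928, -0.252, 0.273, 0.261], [-0.371, 0.592, -0.716, 0.81], [0.018, -0.766, -0.643, 0.745], [0.0, 0.0, 0.0, 1.0]] [[374.0, 0.0, 315.0], [0.0, 374.0, 196.0], [0.0, 0.0, 1.0]]
wrist [[1.0, 0.0, -0.001, 0.651], [0.0, -0.965, -0.261, 0.065], [-0.001, 0.261, -0.965, 0.374], [0.0, 0.0, 0.0, 1.0]] [[354.0, 0.0, 319.0], [0.0, 354.0, 204.0], [0.0, 0.0, 1.0]]
0.15 [ 6.49481861e-01 -5.90773939e-05  2.30498443e-01] [-3.14010879e+00 -6.49793163e-05  1.57076113e+00] [0.05013258 0.46724274 0.09021874] 0.0187
```

View pics/scene0.png

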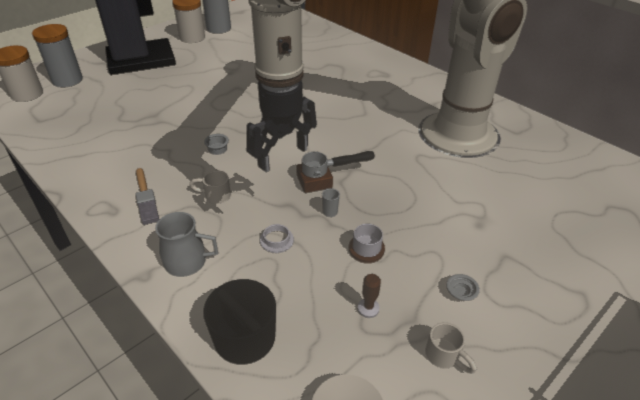

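View pics/side0.png

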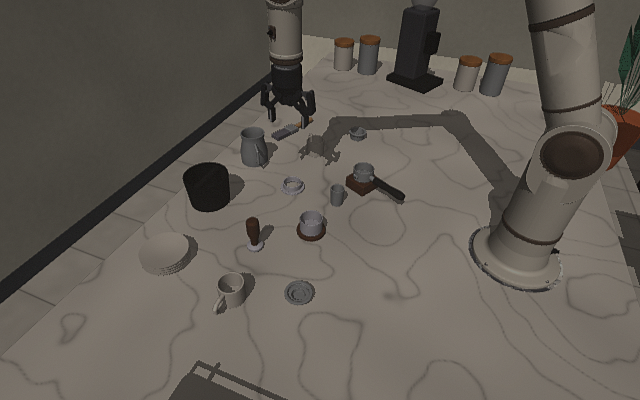

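View pics/wrist0.png

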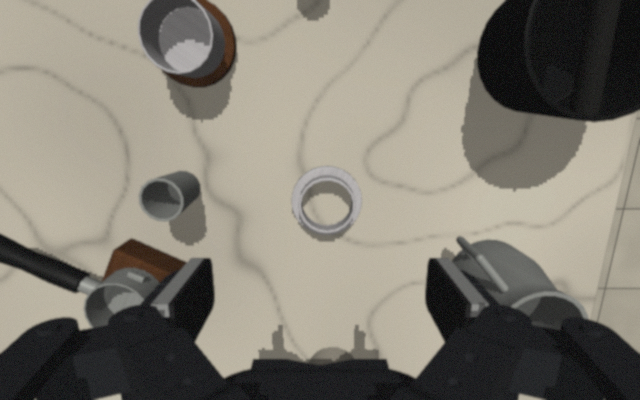

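```bash
python3 - <<'E'
from h import *
for n,f,u,v,z in [('deep',"scene0",217,140,.03),('deep','side0',357,131,.03),('shallow','scene0',462,285,.022),('shallow','side0',299,291,.022),('funnel','scene0',276,234,.024),('funnel','side0',292,184,.024),('funnel','wrist0',327,201,.024),('tamper','scene0',368,309,0.005),('tamper','side0',254,246,.005),('tampertop','scene0',372,279,0.095),('tampertop','side0',252,221,.095),('pf','scene0',315,160,.074),('pf','side0',363,169,.074),('holder','scene0',367,236,.052),('holder','side0',311,217,.052),('holder','wrist0',177,37,.052),('beaker','scene0',331,195,.058),('beaker','side0',337,187,.058),('beaker','wrist0',163,200,.058),('cup','scene0',446,340,.055),('cup','side0',232,283,.055)]:
    print(n,f,np.round(ray(f,u,v,z),3))
a=cv2.imread('pics/scene0.png')[110:270,130:330]; b=cv2.imread('pics/side0.png')[90:250,230:430]
cv2.imwrite('pics/c1.png',np.hstack([cv2.resize(a,None,fx=2,fy=2.5,interpolation=2),cv2.resize(b,None,fx=2,fy=2.5,interpolation=2)]))
E
```

```text
deep scene0 [ 0.552 -0.402]
deep side0 [ 0.558 -0.4  ]
shallow scene0 [0.471 0.336]
shallow side0 [0.474 0.337]
funnel scene0 [ 0.657 -0.027]
funnel side0 [ 0.653 -0.018]
funnel wrist0 [ 0.658 -0.026]
tamper scene0 [0.644 0.239]
tamper side0 [0.646 0.241]
tampertop scene0 [0.641 0.237]
tampertop side0 [0.644 0.239]
pf scene0 [ 0.456 -0.116]
pf side0 [ 0.456 -0.113]
holder scene0 [0.534 0.131]
holder side0 [0.531 0.125]
holder wrist0 [0.531 0.123]
beaker scene0 [ 0.504 -0.011]
beaker side0 [ 0.507 -0.018]
beaker wrist0 [ 0.506 -0.016]
cup scene0 [0.621 0.398]
cup side0 [0.611 0.396]
```

View pics/c1.png

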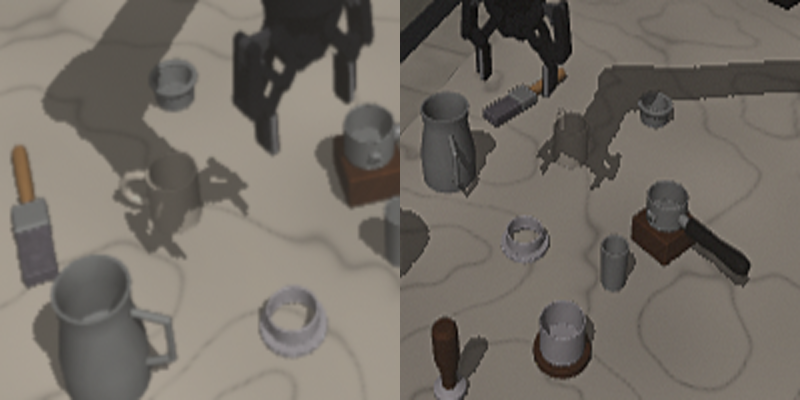

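Call:
jog_arm:
  series:
    - [[0.085, -0.023, -0.039, 0, 0], [0.085, -0.023, -0.039, 0, 0], [0.085, -0.023, -0.039, 0, 0], [0.085, -0.023, -0.039, 0, 0], [0.085, -0.023, -0.039, 0, 0], [0.085, 0, 0, 0, 0], [0.085, 0, 0, 0, 0]]

```text
time_s: 1.02
eef_pos: [0.4556, -0.1148, 0.2316]
eef_rot: [3.14, 0.0, 1.571]
force: [1.2, -0.5, 0.8]
gripper_width: 1.002
gripper_force: 0.0
```

```bash
python3 - <<'E'
from h import *
snap('wrist','w1'); s=get_state(); print(s['time_s'],s['eef_pos'],s['eef_rot'],s['joints'])
for z in (.24,.1,.05,0): print(z,proj('w1',[s['eef_pos'][0],s['eef_pos'][1],z]))
print(ray('scene0',216,180,.03))
E
```

```text
1.075 [ 0.45597939 -0.11434257  0.23156214] [ 3.14048703e+00 -2.81252748e-04  1.57176377e+00] [ 0.57173545  0.16849396 -0.42132114  1.98707607  0.08100835  1.00095734
  0.11297944]
0.24 [318.18485985 269.47997737]
0.1 [318.55285404 192.52424537]
0.05 [318.61145584 180.2693114 ]
0 [318.65514215 171.13353527]
[ 0.65088252 -0.26418088]
```

View pics/w1.png

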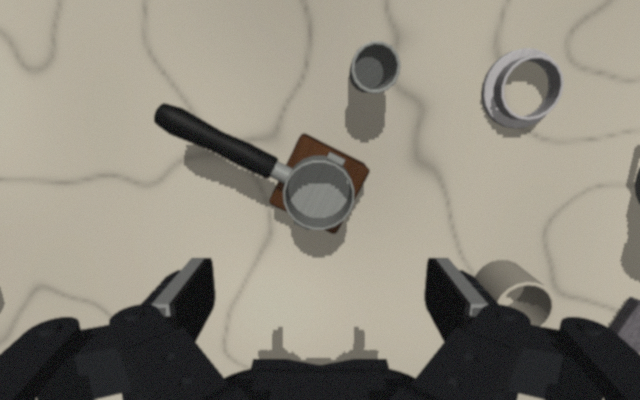

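```bash
cat >> h.py <<'E'
def circ(f,c0,z,rs,win=.012):
    """centre of known-radius circle at height z near c0: best edge support on the plane z"""
    g=cv2.imread('pics/'+f+'.png',0); e=cv2.Canny(g,30,80); v,u=np.nonzero(e)
    d=np.load('pics/'+f+'.npz'); R=d['T'][:3,:3]; o=d['T'][:3,3]
    r=R@np.linalg.solve(d['K'],np.vstack([u,v,np.ones(len(u))])); P=(o[:2,None]+r[:2]*(z-o[2])/r[2]).T
    P=P[np.linalg.norm(P-c0,axis=1)<max(rs)+2*win]
    ax=np.arange(-win,win,.0005); out=[]
    S=lambda c: sum(np.exp(-((np.linalg.norm(P-c,axis=1)-q)/.0008)**2).sum()/q for q in rs)
    G=[(S(np.array(c0)+[a,b]),a,b) for a in ax for b in ax]; m=max(G)
    w=[(max(0,s-.8*m[0]),a,b) for s,a,b in G if abs(a-m[1])<.003 and abs(b-m[2])<.003]
    w=np.array(w); return np.round(np.array(c0)+(w[:,:1]*w[:,1:]).sum(0)/w[:,0].sum(),4), round(m[0]*min(rs)/1)
E
python3 - <<'E'
from h import *
for rs in ([.0315],[.0295],[.0295,.0315]): print(circ('w1',ray('w1',320,192,.074),.074,rs), circ('scene0',[.456,-.115],.074,rs))
print('fun',circ('w1',ray('w1',528,90,.024),.024,[.0295,.0265]),circ('wrist0',[.658,-.026],.024,[.0295,.0265]))
print('cupb',ray('w1',525,300,.055))
E
```

```text
(array([ 0.4557, -0.123 ]), 171) (array([ 0.4543, -0.1225]), 24)
(array([ 0.4557, -0.1229]), 163) (array([ 0.4536, -0.1225]), 23)
(array([ 0.4557, -0.123 ]), 322) (array([ 0.4541, -0.1224]), 44)
fun (array([ 0.6577, -0.0305]), 209) (array([ 0.6573, -0.0307]), 221)
cupb [ 0.66486942 -0.23673756]
```

Call:
jog_arm:
  series:
    - [[0.085, -0.055, 0.02, 0, 0], [0.085, -0.055, 0.02, 0, 0], [0.085, -0.055, 0.02, 0, 0], [0.085, -0.055, 0.02, 0, 0], [0.085, -0.055, 0.02, 0, 0], [0.085, 0, 0, 0, 0], [0.085, 0, 0, 0, 0]]

```text
time_s: 1.95
eef_pos: [0.556, -0.3883, 0.2301]
eef_rot: [-3.141, -0.002, 1.572]
force: [0.3, -0.2, -0.1]
gripper_width: 0.993
gripper_force: 0.0
```

```bash
python3 - <<'E'
from h import *
snap('wrist','w2'); s=get_state(); print(s['time_s'],s['eef_pos'],s['eef_rot'])
print(circ('w2',[.556,-.401],.03,[.033,.0255],.02))
E
```

```text
2.0 [ 0.55609766 -0.3876465   0.23064121] [-3.14146597e+00 -1.97662052e-03  1.57349695e+00]
(array([ 0.5565, -0.4046]), 258)
```

View pics/w2.png

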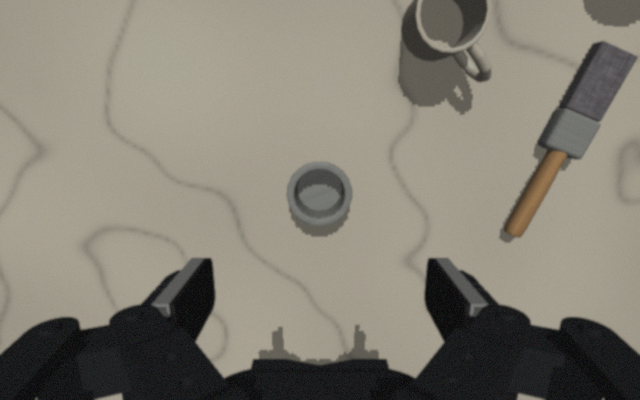

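Call:
jog_arm:
  series:
    - [[0.085, -0.016, 0, 0.05, 0], [0.085, 0, 0, 0.05, 0], [0.085, 0, 0, 0.05, 0], [0.085, 0, 0, 0.03, 0], [0.085, 0, 0, 0.02, 0], [0.085, 0, 0, 0, 0], [0.085, 0, 0, 0, 0]]

```text
time_s: 2.88
eef_pos: [0.5564, -0.4062, 0.0331]
eef_rot: [3.139, 0.001, 1.571]
force: [-0.0, 0.4, -0.2]
gripper_width: 1.0
gripper_force: 0.0
```

Call:
jog_arm:
  newtons: 20
  series:
    - [[0.085, 0, 0, 0.012, 0], [0.085, 0, 0, 0.01, 0], [0.06, 0, 0, 0, 0], [0.06, 0, 0, 0, 0], [0.06, 0, 0, 0, 0], [0.06, 0, 0, 0, 0], [0.085, 0, 0, 0, 0], [0.085, 0, 0, 0, 0], [0.085, 0, 0, 0, 0]]

```text
time_s: 4.0
eef_pos: [0.5551, -0.406, 0.0094]
eef_rot: [3.141, 0.0, 1.571]
force: [0.1, -0.7, 0.4]
gripper_width: 0.992
gripper_force: 0.0
```

Call:
jog_arm:
  series:
    - [[0.085, 0, 0, 0, 0.175], [0.085, 0, 0, 0, 0.175], [0.085, 0, 0, 0, 0.175], [0.085, 0, 0, 0, 0.175], [0.085, 0, 0, 0, 0.175], [0.085, 0, 0, 0, 0.175], [0.085, 0, 0, 0, 0.175], [0.085, 0, 0, 0, 0.175], [0.085, 0, 0, 0, 0.171], [0.085, 0, 0, 0, 0]]

```text
time_s: 5.25
eef_pos: [0.5553, -0.4056, 0.0093]
eef_rot: [3.141, 0.0, 0.002]
force: [-0.5, 0.1, 0.3]
gripper_width: 0.997
gripper_force: 0.0
```

Call:
jog_arm:
  newtons: 40
  series:
    - [[0.06, 0, 0, 0, 0], [0.06, 0, 0, 0, 0], [0.06, 0, 0, 0, 0], [0.06, 0, 0, 0, 0], [0.06, 0, 0, 0, 0]]

```text
time_s: 5.88
eef_pos: [0.5552, -0.4059, 0.0102]
eef_rot: [-3.141, -0.001, 0.002]
force: [-2.1, 1.7, 5.4]
gripper_width: 0.749
gripper_force: 42.4
```

Call:
jog_arm:
  series:
    - [[0.06, 0, 0, -0.03, 0], [0.06, 0, 0, -0.05, 0], [0.06, 0, 0, -0.05, 0], [0.06, -0.0166, -0.0471, 0, 0], [0.06, -0.0166, -0.0471, 0, 0], [0.06, -0.0166, -0.0471, 0, 0], [0.06, -0.0166, -0.0471, 0, 0], [0.06, -0.0166, -0.0471, 0, 0], [0.06, -0.0166, -0.0471, 0, 0], [0.06, 0, 0, 0, 0], [0.06, 0, 0, 0, 0], [0.06, 0, 0, 0, 0]]

```text
time_s: 7.38
eef_pos: [0.4559, -0.1248, 0.1395]
eef_rot: [3.141, -0.001, -0.002]
force: [0.2, 0.1, -0.8]
gripper_width: 0.749
gripper_force: 44.3
```

```bash
cat > avg.py <<'E'
from h import *
s=[get_state() for _ in range(3)][-1]; print(s['time_s'],np.round(s['eef_pos'],4),np.round(s['eef_rot'],3),np.round(s['force'],1),round(s['gripper_width']*85.4,1),s['gripper_force'])
E
python3 - <<'E'
from h import *
snap('wrist','w3'); exec(open('avg.py').read())
print(circ('w3',[.4557,-.123],.16,[.033,.0255],.012))
E
```

```text
7.425 [ 0.4558 -0.1248  0.1394] [ 3.141e+00 -0.000e+00 -2.000e-03] [-0.2  0.4 -0.4] 64.2 44.25528997555375
(array([ 0.457 , -0.1255]), 717)
```

View pics/w3.png

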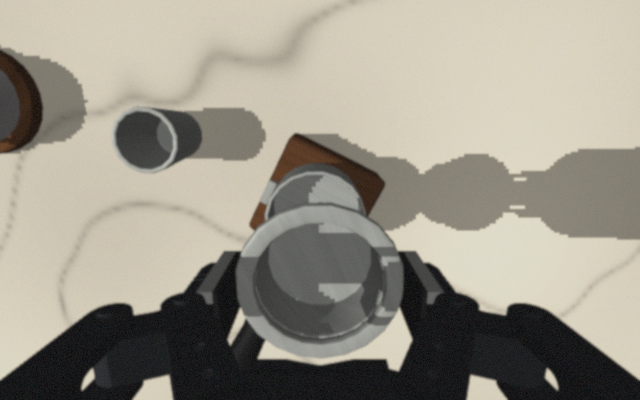

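Call:
jog_arm:
  series:
    - [[0.06, -0.001, -0.002, 0.02, 0], [0.06, 0, 0, 0.02, 0], [0.06, 0, 0, 0.014, 0], [0.06, 0, 0, 0.01, 0], [0.06, 0, 0, 0.006, 0], [0.06, 0, 0, 0, 0]]

```text
time_s: 8.18
eef_pos: [0.4544, -0.1214, 0.0691]
eef_rot: [-3.142, 0.0, -0.0]
force: [0.1, 0.0, -1.3]
gripper_width: 0.746
gripper_force: 44.2
```

Call:
jog_arm:
  series:
    - [[0.06, 0, 0, 0.004, 0], [0.06, 0, 0, 0.003, 0], [0.06, 0, 0, 0.001, 0], [0.06, 0, 0, 0, 0]]

```text
time_s: 8.68
eef_pos: [0.4547, -0.1216, 0.0614]
eef_rot: [3.141, -0.0, -0.0]
force: [0.7, -1.9, -0.5]
gripper_width: 0.749
gripper_force: 44.8
```

Call:
jog_arm:
  series:
    - [[0.06, 0, 0, 0.002, 0], [0.06, 0, 0, 0, 0], [0.085, 0, 0, 0, 0], [0.085, 0, 0, 0, 0], [0.085, 0, 0, 0, 0], [0.085, 0, 0, -0.04, 0], [0.085, 0, 0, -0.05, 0], [0.085, 0, 0, -0.05, 0], [0.085, 0, 0, -0.02, 0], [0.085, 0, 0, 0, 0], [0.085, 0, 0, 0, 0]]

```text
time_s: 10.05
eef_pos: [0.4537, -0.121, 0.2183]
eef_rot: [-3.141, 0.002, 0.0]
force: [-0.7, -0.1, 0.3]
gripper_width: 0.993
gripper_force: 0.0
```

```bash
python3 - <<'E'
from h import *
snap('wrist','w4'); exec(open('avg.py').read())
for z in (.079,.084,.09): print(z,circ('w4',[.4557,-.123],z,[.033,.0255],.012))
d=cv2.imread('pics/w4.png')[90:290,200:440]; snap('side','s4'); snap('scene','sc4')
a=cv2.imread('pics/side'[:5]+'s4.png'[1:] if 0 else 'pics/s4.png')[140:220,320:420]; b=cv2.imread('pics/sc4.png')[130:210,270:370]
R=lambda m:cv2.resize(m,(400,300),interpolation=2)
cv2.imwrite('pics/c4.png',np.vstack([np.hstack([R(a),R(b)]),np.hstack([R(d),R(d)*0])]))
E
```

```text
10.1 [ 0.4535 -0.1211  0.218 ] [-3.141e+00  2.000e-03 -0.000e+00] [ 0.5  0.4 -0.1] 85.4 0.0
0.079 (array([ 0.4554, -0.122 ]), 305)
0.084 (array([ 0.4564, -0.1221]), 232)
0.09 (array([ 0.4572, -0.1217]), 175)
```

View pics/c4.png

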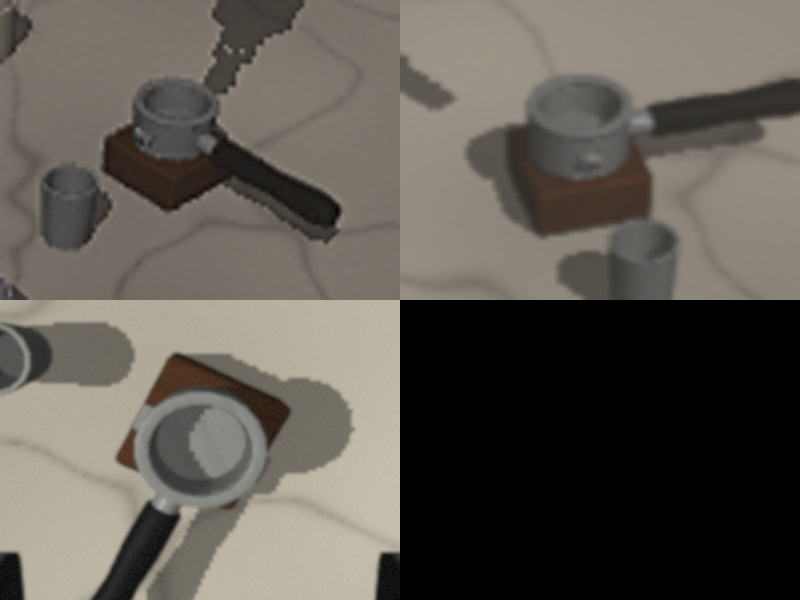

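Call:
jog_arm:
  series:
    - [[0.085, 0.034, -0.015, 0, 0], [0.085, 0.034, -0.015, 0, 0], [0.085, 0.034, -0.015, 0, 0], [0.085, 0.034, -0.015, 0, 0], [0.085, 0.034, -0.015, 0, 0], [0.085, 0.034, -0.015, 0, 0], [0.085, 0, 0, 0.05, 0], [0.085, 0, 0, 0.05, 0], [0.085, 0, 0, 0.03, 0], [0.085, 0, 0, 0, 0], [0.085, 0, 0, 0, 0], [0.085, 0, 0, 0, 0]]

```text
time_s: 11.7
eef_pos: [0.66, -0.0315, 0.0913]
eef_rot: [-3.142, -0.003, -0.0]
force: [-0.2, -0.6, 0.0]
gripper_width: 0.994
gripper_force: 0.0
```

```bash
python3 - <<'E'
from h import *
snap('wrist','w5'); exec(open('avg.py').read())
print(circ('w5',[.6575,-.0306],.024,[.0295,.0265],.012))
E
```

```text
11.75 [ 0.6599 -0.0315  0.0913] [-3.142e+00 -3.000e-03 -0.000e+00] [ 0.1 -0.2 -0.3] 85.1 0.0
(array([ 0.6571, -0.0307]), 341)
```

Call:
jog_arm:
  newtons: 40
  series:
    - [[0.085, -0.002, 0, 0.04, 0], [0.085, 0, 0, 0.03, 0], [0.085, 0, 0, 0.014, 0], [0.085, 0, 0, 0, 0], [0.053, 0, 0, 0, 0], [0.053, 0, 0, 0, 0], [0.053, 0, 0, 0, 0], [0.053, 0, 0, 0, 0], [0.053, 0, 0, 0, 0], [0.053, 0, 0, 0, 0]]

```text
time_s: 13.0
eef_pos: [0.6581, -0.0314, 0.0075]
eef_rot: [-3.141, -0.003, -0.0]
force: [0.1, 0.7, 6.6]
gripper_width: 0.666
gripper_force: 42.8
```

Call:
jog_arm:
  series:
    - [[0.053, 0, 0, -0.03, 0], [0.053, 0, 0, -0.05, 0], [0.053, 0, 0, -0.05, 0], [0.053, -0.0337, 0.0152, 0, 0], [0.053, -0.0337, 0.0152, 0, 0], [0.053, -0.0337, 0.0152, 0, 0], [0.053, -0.0337, 0.0152, 0, 0], [0.053, -0.0337, 0.0152, 0, 0], [0.053, -0.0337, 0.0152, 0, 0], [0.053, 0, 0, 0, 0], [0.053, 0, 0, 0, 0], [0.053, 0, 0, 0, 0]]

```text
time_s: 14.5
eef_pos: [0.4556, -0.122, 0.1357]
eef_rot: [3.142, -0.002, 0.001]
force: [0.1, -0.4, -0.7]
gripper_width: 0.663
gripper_force: 43.2
```

```bash
python3 - <<'E'
from h import *
snap('wrist','w6'); exec(open('avg.py').read())
for z in (.148,.154,.16): print(circ('w6',[.4557,-.123],z,[.0295,.0265],.012))
E
```

```text
14.55 [ 0.4554 -0.122   0.1355] [-3.142e+00 -1.000e-03  1.000e-03] [-0.6  1.1 -1.1] 56.6 43.227686639875174
(array([ 0.4527, -0.1224]), 488)
(array([ 0.4553, -0.1228]), 644)
(array([ 0.46  , -0.1229]), 584)
```

View pics/w6.png

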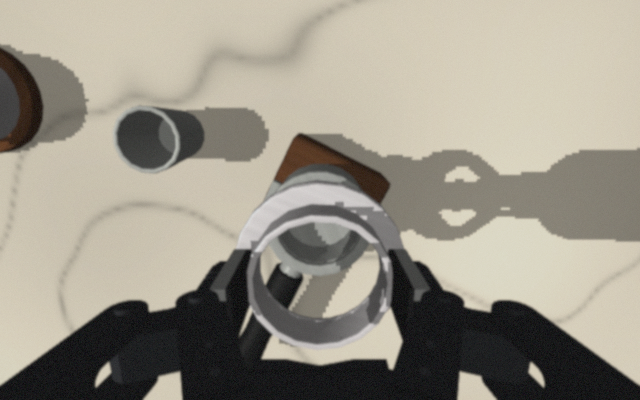

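Call:
jog_arm:
  series:
    - [[0.053, 0, 0, 0.025, 0], [0.053, 0, 0, 0.015, 0], [0.053, 0, 0, 0.008, 0], [0.053, 0, 0, 0, 0], [0.053, 0, 0, 0, 0]]

```text
time_s: 15.18
eef_pos: [0.4548, -0.1227, 0.0877]
eef_rot: [3.141, -0.001, -0.0]
force: [0.4, 0.5, -1.1]
gripper_width: 0.668
gripper_force: 43.2
```

Call:
jog_arm:
  series:
    - [[0.053, 0, 0, 0.002, 0], [0.053, 0, 0, 0.002, 0], [0.053, 0, 0, 0, 0], [0.053, 0, 0, 0, 0]]

```text
time_s: 15.68
eef_pos: [0.4543, -0.1226, 0.0834]
eef_rot: [-3.142, -0.0, -0.0]
force: [-0.0, 0.4, -1.1]
gripper_width: 0.666
gripper_force: 43.2
```

Call:
jog_arm:
  series:
    - [[0.053, 0, 0, 0.0015, 0], [0.053, 0, 0, 0, 0], [0.053, 0, 0, 0, 0]]

```text
time_s: 16.05
eef_pos: [0.4544, -0.1226, 0.0824]
eef_rot: [-3.142, -0.0, -0.0]
force: [-2.0, 0.4, 6.2]
gripper_width: 0.665
gripper_force: 43.9
```

Contact at the expected height (6 N). Release and look.

Call:
jog_arm:
  series:
    - [[0.085, 0, 0, 0, 0], [0.085, 0, 0, 0, 0], [0.085, 0, 0, 0, 0], [0.085, 0, 0, -0.03, 0], [0.085, 0, 0, -0.05, 0], [0.085, 0, 0, -0.06, 0], [0.085, 0, 0, 0, 0], [0.085, 0, 0, 0, 0]]

```text
time_s: 17.05
eef_pos: [0.454, -0.1224, 0.2217]
eef_rot: [-3.141, -0.0, -0.0]
force: [0.2, 0.6, -0.6]
gripper_width: 0.994
gripper_force: 0.0
```

```bash
python3 - <<'E'
from h import *
snap('wrist','w7'); exec(open('avg.py').read())
for z in (.095,.099,.103): print(z,circ('w7',[.4557,-.123],z,[.0295,.0265],.012))
d=cv2.imread('pics/w7.png')[90:290,200:440]; snap('side','s7'); snap('scene','sc7')
a=cv2.imread('pics/s7.png')[140:220,320:420]; b=cv2.imread('pics/sc7.png')[130:210,270:370]
R=lambda m:cv2.resize(m,(400,300),interpolation=2)
cv2.imwrite('pics/c7.png',np.vstack([np.hstack([R(a),R(b)]),np.hstack([R(d),R(d)*0])]))
E
```

```text
17.1 [ 0.4534 -0.1223  0.2209] [-3.141e+00  2.000e-03 -0.000e+00] [ 0.  -0.4  0.5] 85.0 0.0
0.095 (array([ 0.4528, -0.1232]), 310)
0.099 (array([ 0.4536, -0.1231]), 303)
0.103 (array([ 0.4547, -0.1229]), 237)
```

View pics/c7.png

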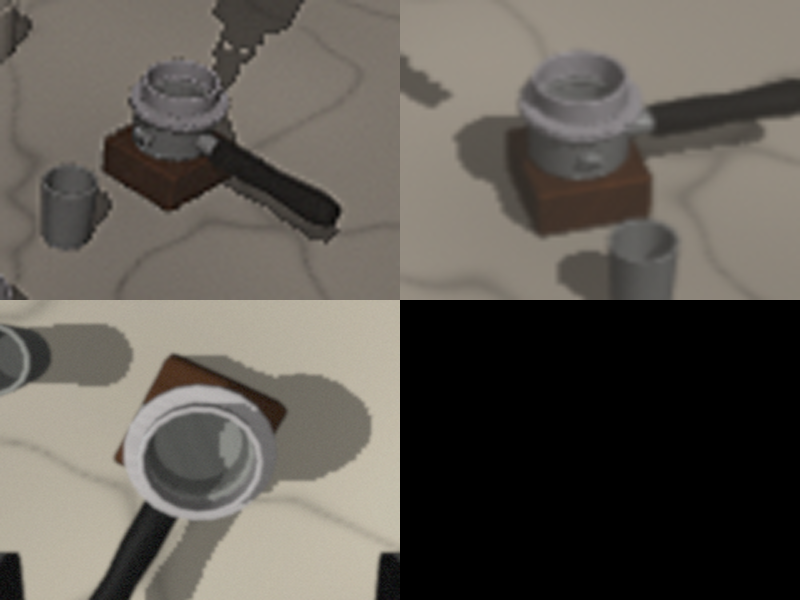

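Call:
jog_arm:
  series:
    - [[0.085, 0.0238, -0.0451, 0, 0], [0.085, 0.0238, -0.0451, 0, 0], [0.085, 0.0238, -0.0451, 0, 0], [0.085, 0.0238, -0.0451, 0, 0], [0.085, 0.0238, -0.0451, 0, 0], [0.085, 0.0238, -0.0451, 0, 0], [0.085, 0.0238, -0.0451, 0, 0], [0.085, 0.0238, -0.0451, 0, 0], [0.085, 0, 0, 0, 0], [0.085, 0, 0, 0, 0], [0.085, 0, 0, 0, 0]]

```text
time_s: 18.58
eef_pos: [0.6445, 0.236, 0.2212]
eef_rot: [3.14, 0.001, -0.002]
force: [-0.9, 0.5, 0.4]
gripper_width: 0.995
gripper_force: 0.0
```

```bash
python3 - <<'E'
from h import *
im=snap('wrist','w8'); exec(open('avg.py').read())
p=proj('w8',[.644,.238,.095]); print(p,proj('w8',[.644,.238,.01]))
hsv=cv2.cvtColor(im,cv2.COLOR_RGB2HSV); m=((hsv[...,1]>90)&(hsv[...,2]<130)&(hsv[...,0]<20)).astype(np.uint8)
n,l,st,ce=cv2.connectedComponentsWithStats(m)
for i in range(1,n):
    if st[i,4]>150: print(st[i],ce[i])
E
```

```text
18.625 [0.6447 0.2361 0.2216] [ 3.141e+00  0.000e+00 -2.000e-03] [ 0.3 -0.  -0.1] 85.0 0.0
[315.61933137 197.1444157 ] [316.36666159 176.85863423]
[ 299  171   38   44 1279] [317.62314308 192.83111806]
[384 245  62  59 764] [405.64005236 262.59293194]
[ 600  298   40   47 1187] [623.34456613 319.7725358 ]
```

View pics/w8.png

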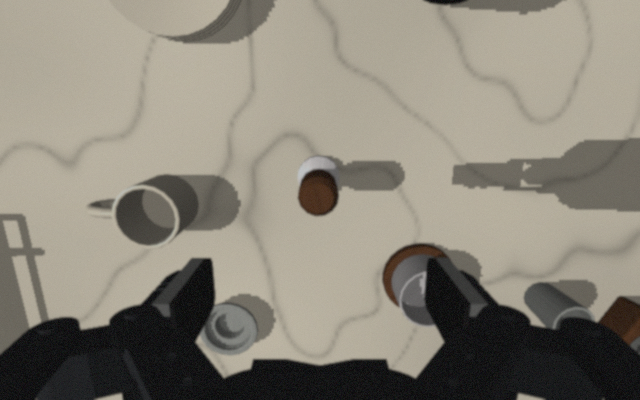

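```bash
python3 - <<'E'
from h import *
print(ray('w8',317.7,196,.092), circ('w8',[.644,.238],.092,[.0165],.008))
E
```

```text
[0.64418095 0.23637427] (array([0.6449, 0.2362]), 80)
```

Call:
jog_arm:
  newtons: 60
  series:
    - [[0.085, 0, 0, 0.05, 0], [0.085, 0, 0, 0.05, 0], [0.085, 0, 0, 0.045, 0], [0.085, 0, 0, 0.02, 0], [0.025, 0, 0, 0, 0], [0.025, 0, 0, 0, 0], [0.025, 0, 0, 0, 0], [0.025, 0, 0, 0, 0], [0.025, 0, 0, 0, 0], [0.025, 0, 0, 0, 0], [0.025, 0, 0, 0, 0], [0.025, 0, 0, 0, 0]]

```text
time_s: 20.12
eef_pos: [0.6466, 0.2383, 0.0595]
eef_rot: [-3.141, -0.004, -0.001]
force: [-1.1, -1.1, 5.8]
gripper_width: 0.371
gripper_force: 59.4
```

Call:
jog_arm:
  series:
    - [[0.025, 0, 0, -0.03, 0], [0.025, 0, 0, -0.05, 0], [0.025, 0, 0, -0.05, 0], [0.025, 0, 0, 0, 0], [0.025, 0, 0, 0, 0]]

```text
time_s: 20.75
eef_pos: [0.644, 0.238, 0.1864]
eef_rot: [3.141, 0.001, 0.0]
force: [-0.7, 0.7, -3.4]
gripper_width: 0.37
gripper_force: 60.1
```

Call:
jog_arm:
  series:
    - [[0.025, -0.019, 0.0359, 0, 0], [0.025, -0.019, 0.0359, 0, 0], [0.025, -0.019, 0.0359, 0, 0], [0.025, -0.019, 0.0359, 0, 0], [0.025, -0.019, 0.0359, 0, 0], [0.025, -0.019, 0.0359, 0, 0], [0.025, -0.019, 0.0359, 0, 0], [0.025, -0.019, 0.0359, 0, 0], [0.025, -0.019, 0.0359, 0, 0], [0.025, -0.019, 0.0359, 0, 0], [0.025, 0, 0, 0, 0], [0.025, 0, 0, 0, 0]]

```text
time_s: 22.25
eef_pos: [0.4538, -0.1201, 0.1856]
eef_rot: [-3.141, 0.002, -0.0]
force: [-0.3, 0.2, -3.0]
gripper_width: 0.373
gripper_force: 60.5
```

```bash
python3 - <<'E'
from h import *
im=snap('wrist','w9'); exec(open('avg.py').read()); snap('side','s9'); snap('scene','sc9')
a=cv2.imread('pics/s9.png')[90:190,310:430]; b=cv2.imread('pics/sc9.png')[70:190,250:370]
d=im[50:350,120:520,::-1]
R=lambda m:cv2.resize(m,(400,300),interpolation=2)
cv2.imwrite('pics/c9.png',np.vstack([np.hstack([R(a),R(b)]),np.hstack([R(d),R(d)*0])]))
E
```

```text
22.3 [ 0.4543 -0.1196  0.1859] [-3.141e+00  2.000e-03  1.000e-03] [-0.5  0.3 -3.3] 31.3 60.49809547432233
```

View pics/c9.png

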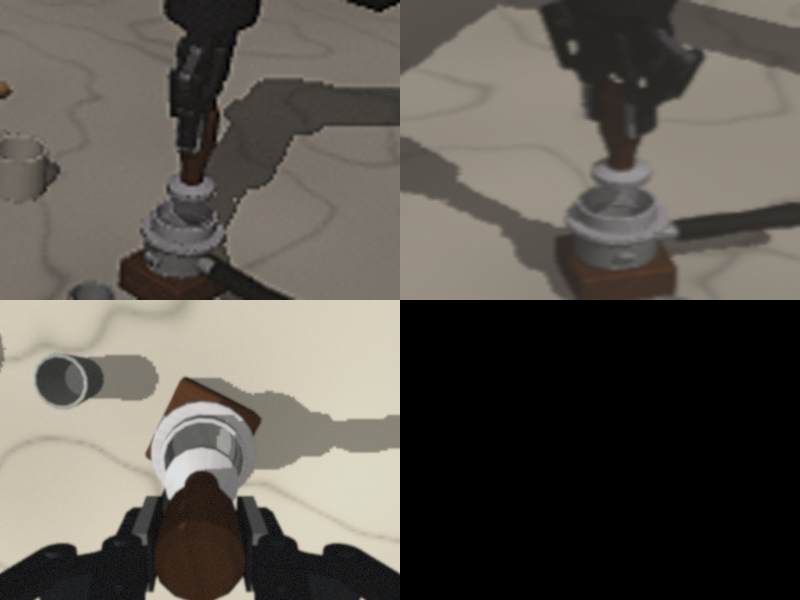

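```bash
python3 - <<'E'
from h import *
for z in (.132,.137,): print(z,[circ(f,[.4545,-.121],z,[.0215],.008) for f in('w9','sc9','s9')])
print('funnel',[circ(f,[.4545,-.123],.099,[.0295,.0265],.008) for f in('w9','w7','sc7','s7','sc9','s9')])
print('ring/basket',[circ(f,[.4545,-.123],.079,[.033,.0255],.008) for f in('sc4','s4','w4')])
E
```

```text
0.132 [(array([ 0.4499, -0.1218]), 123), (array([ 0.4544, -0.1148]), 12), (array([ 0.4553, -0.1261]), 11)]
0.137 [(array([ 0.4511, -0.1218]), 137), (array([ 0.4488, -0.1209]), 12), (array([ 0.4537, -0.1186]), 11)]
funnel [(array([ 0.4535, -0.1233]), 247), (array([ 0.4536, -0.1231]), 302), (array([ 0.4532, -0.1223]), 28), (array([ 0.4526, -0.1245]), 16), (array([ 0.4505, -0.1244]), 28), (array([ 0.4563, -0.127 ]), 17)]
ring/basket [(array([ 0.4546, -0.1191]), 25), (array([ 0.4556, -0.1182]), 22), (array([ 0.4554, -0.122 ]), 306)]
```

Call:
jog_arm:
  series:
    - [[0.025, 0.002, 0.001, 0.02, 0], [0.025, 0, 0, 0.02, 0], [0.025, 0, 0, 0.008, 0], [0.025, 0, 0, 0, 0], [0.025, 0, 0, 0, 0]]

```text
time_s: 23.02
eef_pos: [0.4573, -0.1217, 0.1394]
eef_rot: [3.141, -0.001, 0.0]
force: [-0.1, -0.0, -2.8]
gripper_width: 0.37
gripper_force: 60.4
```

Call:
jog_arm:
  series:
    - [[0.025, 0, 0, 0.006, 0], [0.025, 0, 0, 0.006, 0], [0.025, 0, 0, 0.004, 0], [0.025, 0, 0, 0, 0]]

```text
time_s: 23.52
eef_pos: [0.4562, -0.1217, 0.1223]
eef_rot: [-3.141, 0.001, -0.0]
force: [-0.4, -0.2, -2.1]
gripper_width: 0.369
gripper_force: 60.4
```

Call:
jog_arm:
  series:
    - [[0.025, 0, 0, 0.003, 0], [0.025, 0, 0, 0.003, 0], [0.025, 0, 0, 0.002, 0], [0.025, 0, 0, 0, 0]]

```text
time_s: 24.02
eef_pos: [0.4565, -0.1217, 0.1146]
eef_rot: [-3.141, 0.0, -0.0]
force: [-0.2, 0.1, -3.7]
gripper_width: 0.37
gripper_force: 60.4
```

Call:
jog_arm:
  series:
    - [[0.025, 0, 0, 0.002, 0], [0.025, 0, 0, 0, 0]]

```text
time_s: 24.28
eef_pos: [0.4566, -0.1217, 0.1127]
eef_rot: [-3.142, 0.0, -0.0]
force: [0.1, 0.4, -2.8]
gripper_width: 0.368
gripper_force: 60.4
```

Call:
jog_arm:
  series:
    - [[0.025, 0, 0, 0.0015, 0], [0.025, 0, 0, 0, 0]]

```text
time_s: 24.52
eef_pos: [0.4569, -0.1218, 0.1115]
eef_rot: [3.142, -0.0, -0.0]
force: [0.1, -0.4, -0.8]
gripper_width: 0.369
gripper_force: 60.6
```

Call:
jog_arm:
  series:
    - [[0.025, 0, 0, 0.001, 0], [0.025, 0, 0, 0, 0]]

```text
time_s: 24.78
eef_pos: [0.4572, -0.122, 0.1114]
eef_rot: [3.142, -0.001, -0.0]
force: [-2.9, 0.3, 9.2]
gripper_width: 0.37
gripper_force: 61.3
```

Call:
jog_arm:
  series:
    - [[0.045, 0, 0, 0, 0], [0.06, 0, 0, 0, 0], [0.085, 0, 0, 0, 0], [0.085, 0, 0, 0, 0], [0.085, 0, 0, -0.03, 0], [0.085, 0, 0, -0.05, 0], [0.085, 0, 0, -0.05, 0], [0.085, 0, 0, 0, 0], [0.085, 0, 0, 0, 0]]

```text
time_s: 25.9
eef_pos: [0.4563, -0.1217, 0.24]
eef_rot: [-3.141, 0.0, -0.0]
force: [1.1, 0.0, -0.5]
gripper_width: 0.996
gripper_force: 0.0
```

Call:
jog_arm:
  series:
    - [[0.085, 0.0, -0.05, 0, 0], [0.085, 0.0, -0.055, 0, 0], [0.085, 0.0, -0.06, 0, 0], [0.085, 0.0, -0.06, 0, 0], [0.085, 0.0, -0.06, 0, 0], [0.085, 0, -0.06, 0, 0], [0.085, 0, -0.06, 0, 0], [0.085, 0, -0.05, 0, 0], [0.085, 0, 0, 0, 0], [0.085, 0, 0, 0, 0]]

```text
time_s: 27.15
eef_pos: [0.456, 0.332, 0.2383]
eef_rot: [3.139, 0.003, -0.0]
force: [1.2, 0.1, 0.6]
gripper_width: 0.996
gripper_force: 0.0
```

```bash
python3 - <<'E'
from h import *
im=snap('wrist','w10'); exec(open('avg.py').read()); snap('side','s10'); snap('scene','sc10')
print(circ('w10',[.473,.337],.022,[.033],.015),circ('w10',[.473,.337],.022,[.033,.0255],.015))
a=cv2.imread('pics/s10.png')[90:210,310:430]; b=cv2.imread('pics/sc10.png')[90:210,250:370]
d=im[:,:,::-1]
R=lambda m:cv2.resize(m,(400,300),interpolation=2)
cv2.imwrite('pics/c10.png',np.vstack([np.hstack([R(a),R(b)]),np.hstack([R(d),R(d)*0])]))
E
```

```text
27.2 [0.4565 0.3313 0.2387] [ 3.139e+00  2.000e-03 -2.000e-03] [0.  0.7 1.3] 85.3 0.0
(array([0.4745, 0.3373]), 128) (array([0.4743, 0.3375]), 199)
```

View pics/c10.png

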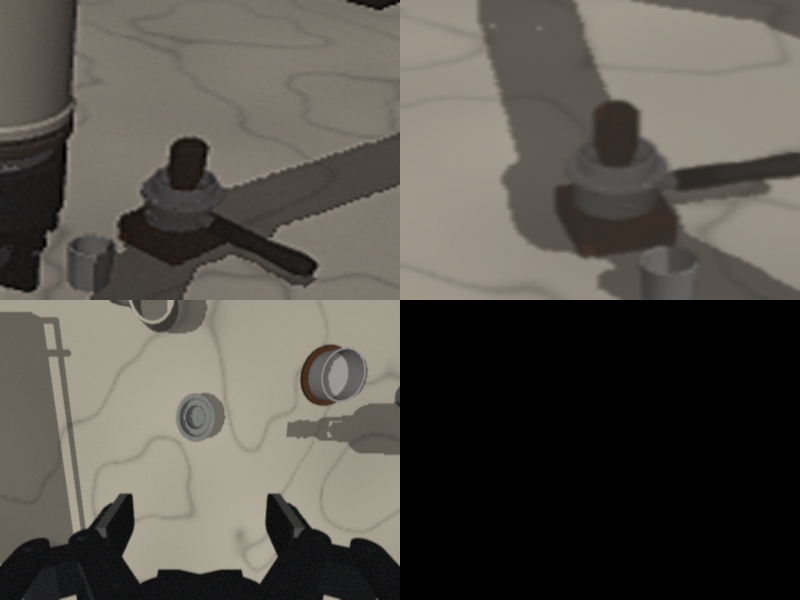

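Call:
jog_arm:
  newtons: 20
  series:
    - [[0.085, 0.018, -0.006, 0.05, 0], [0.085, 0, 0, 0.055, 0], [0.085, 0, 0, 0.055, 0], [0.085, 0, 0, 0.045, 0], [0.085, 0, 0, 0.02, 0], [0.085, 0, 0, 0.006, 0], [0.085, 0, 0, 0, 0], [0.06, 0, 0, 0, 0], [0.06, 0, 0, 0, 0], [0.06, 0, 0, 0, 0], [0.06, 0, 0, 0, 0]]

```text
time_s: 28.68
eef_pos: [0.4761, 0.3401, 0.0114]
eef_rot: [-3.14, -0.003, -0.0]
force: [-0.8, -0.6, 5.4]
gripper_width: 0.749
gripper_force: 20.7
```

```bash
python3 - <<'E'
from h import *
print('holder',[circ(f,[.532,.126],.052,[.0295,.0315],.012) for f in('w10','w8','wrist0','sc10')])
E
```

```text
holder [(array([0.5297, 0.1251]), 310), (array([0.5295, 0.125 ]), 129), (array([0.5294, 0.1257]), 230), (array([0.5282, 0.1248]), 49)]
```

Call:
jog_arm:
  series:
    - [[0.085, 0, 0, 0, 0], [0.085, 0, 0, 0, 0], [0.085, 0, 0, 0.006, 0], [0.085, 0, 0, 0, -0.175], [0.085, 0, 0, 0, -0.175], [0.085, 0, 0, 0, -0.175], [0.085, 0, 0, 0, -0.175], [0.085, 0, 0, 0, -0.175], [0.085, 0, 0, 0, -0.175], [0.085, 0, 0, 0, -0.175], [0.085, 0, 0, 0, -0.175], [0.085, 0, 0, 0, -0.171]]

```text
time_s: 30.18
eef_pos: [0.4745, 0.339, 0.0027]
eef_rot: [-3.141, 0.0, 1.576]
force: [0.2, -0.3, 0.4]
gripper_width: 0.996
gripper_force: 0.0
```

Call:
jog_arm:
  newtons: 40
  series:
    - [[0.085, 0, 0, 0, 0], [0.06, 0, 0, 0, 0], [0.06, 0, 0, 0, 0], [0.06, 0, 0, 0, 0], [0.06, 0, 0, 0, 0], [0.06, 0, 0, 0, 0]]

```text
time_s: 30.92
eef_pos: [0.4746, 0.3391, 0.004]
eef_rot: [3.141, 0.001, 1.569]
force: [-2.4, -1.5, 6.3]
gripper_width: 0.752
gripper_force: 42.2
```

Call:
jog_arm:
  series:
    - [[0.06, 0, 0, -0.03, 0], [0.06, 0, 0, -0.05, 0], [0.06, 0, 0, -0.05, 0], [0.06, -0.0428, 0.011, 0, 0], [0.06, -0.0428, 0.011, 0, 0], [0.06, -0.0428, 0.011, 0, 0], [0.06, -0.0428, 0.011, 0, 0], [0.06, -0.0428, 0.011, 0, 0], [0.06, 0, 0, 0, 0], [0.06, 0, 0, 0, 0], [0.06, 0, 0, 0, 0]]

```text
time_s: 32.3
eef_pos: [0.5293, 0.1271, 0.1335]
eef_rot: [3.142, -0.001, 1.573]
force: [-0.8, -0.0, -0.2]
gripper_width: 0.746
gripper_force: 44.1
```

```bash
python3 - <<'E'
from h import *
im=snap('wrist','w11'); exec(open('avg.py').read())
for z in (.148,.152,.156): print(circ('w11',[.5295,.125],z,[.033],.012))
E
```

```text
32.35 [0.5293 0.127  0.1334] [ 3.142e+00 -1.000e-03  1.573e+00] [ 0.2  0.1 -0.9] 63.9 44.1421050298959
(array([0.5301, 0.1254]), 417)
(array([0.5301, 0.1273]), 405)
(array([0.5301, 0.1284]), 311)
```

View pics/w11.png

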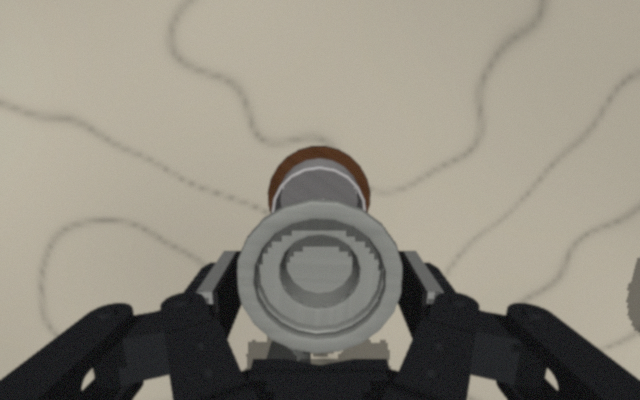

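Call:
jog_arm:
  series:
    - [[0.06, -0.0015, -0.0005, 0.03, 0], [0.06, 0, 0, 0.03, 0], [0.06, 0, 0, 0.015, 0], [0.06, 0, 0, 0.006, 0], [0.06, 0, 0, 0, 0], [0.06, 0, 0, 0, 0]]

```text
time_s: 33.1
eef_pos: [0.53, 0.1241, 0.0532]
eef_rot: [3.14, -0.0, 1.571]
force: [0.4, -0.4, -1.1]
gripper_width: 0.75
gripper_force: 44.2
```

Call:
jog_arm:
  series:
    - [[0.06, 0, 0, 0.004, 0], [0.06, 0, 0, 0.004, 0], [0.06, 0, 0, 0.002, 0], [0.06, 0, 0, 0, 0]]

```text
time_s: 33.6
eef_pos: [0.5302, 0.1239, 0.0443]
eef_rot: [3.14, 0.001, 1.571]
force: [-4.3, -1.7, 19.0]
gripper_width: 0.751
gripper_force: 54.4
```

Call:
jog_arm:
  series:
    - [[0.06, 0, 0, -0.004, 0], [0.06, 0, -0.0015, 0, 0], [0.06, 0, 0, 0.002, 0], [0.06, 0, 0, 0.002, 0], [0.06, 0, 0, 0, 0]]

```text
time_s: 34.22
eef_pos: [0.5283, 0.1238, 0.0421]
eef_rot: [3.141, -0.0, 1.571]
force: [2.8, 0.4, -0.7]
gripper_width: 0.746
gripper_force: 45.5
```

Call:
jog_arm:
  series:
    - [[0.06, 0, 0.0005, 0.001, 0], [0.06, 0, 0, 0.001, 0], [0.06, 0, 0, 0, 0]]

```text
time_s: 34.6
eef_pos: [0.5284, 0.1238, 0.0403]
eef_rot: [3.141, -0.0, 1.571]
force: [1.8, 0.9, -1.1]
gripper_width: 0.744
gripper_force: 45.4
```

Call:
jog_arm:
  series:
    - [[0.06, 0, 0, 0.001, 0], [0.06, 0, 0, 0.001, 0], [0.06, 0, 0, 0, 0]]

```text
time_s: 34.98
eef_pos: [0.5284, 0.1239, 0.039]
eef_rot: [3.141, 0.0, 1.571]
force: [-0.2, -0.4, 7.5]
gripper_width: 0.749
gripper_force: 45.7
```

Seat contact at the expected height (0.039). Release, back off and inspect.

Call:
jog_arm:
  series:
    - [[0.085, 0, 0, 0, 0], [0.085, 0, 0, 0, 0], [0.085, 0, 0, 0, 0], [0.085, 0, 0, -0.03, 0], [0.085, 0, 0, -0.05, 0], [0.085, 0, 0, -0.06, 0], [0.085, 0, 0, -0.05, 0], [0.085, 0, 0, 0, 0], [0.085, 0, 0, 0, 0], [0.085, 0, 0, 0, 0]]

```text
time_s: 36.22
eef_pos: [0.5271, 0.1233, 0.2267]
eef_rot: [-3.139, 0.0, 1.571]
force: [-0.4, -0.2, 0.1]
gripper_width: 0.997
gripper_force: 0.0
```

```bash
python3 - <<'E'
from h import *
im=snap('wrist','w12'); exec(open('avg.py').read()); snap('side','s12'); snap('scene','sc12')
for z in (.053,.057,.061): print(z,circ('w12',[.5295,.125],z,[.033],.008))
a=cv2.imread('pics/s12.png')[180:255,265:365]; b=cv2.imread('pics/sc12.png')[195:270,315:415]; c=cv2.imread('pics/sc12.png')[110:230,250:410]
d=im[100:280,200:440,::-1]
R=lambda m:cv2.resize(m,(400,300),interpolation=2)
cv2.imwrite('pics/c12.png',np.vstack([np.hstack([R(a),R(b)]),np.hstack([R(d),R(c)])]))
E
```

```text
36.275 [0.5272 0.1234 0.2267] [-3.139  0.     1.571] [ 1.  -0.5 -0.8] 85.2 0.0
0.053 (array([0.5293, 0.1237]), 175)
0.057 (array([0.5292, 0.1245]), 153)
0.061 (array([0.5292, 0.1262]), 128)
```

View pics/c12.png

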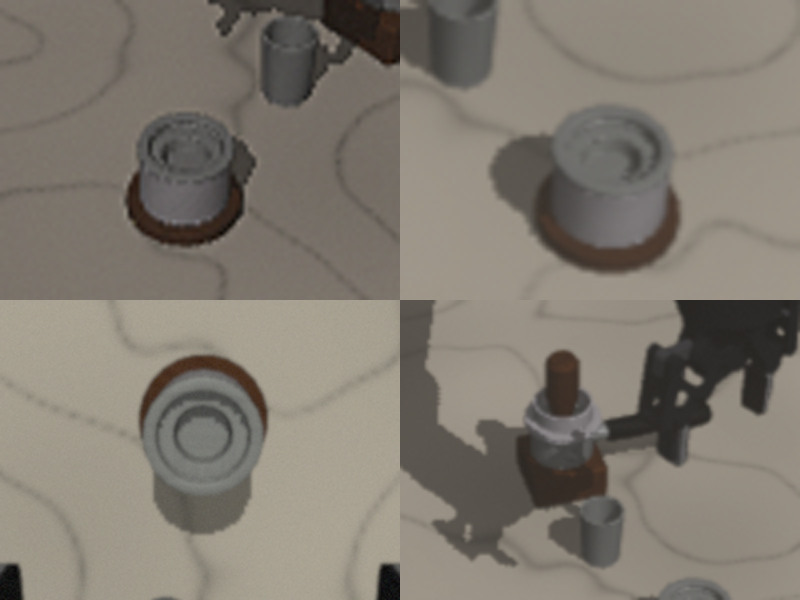

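The pictures show the shallow basket flush in the holder, the tamper upright in the funnel, and the beaker standing where it was.

```bash
python3 -c "from plant import *; print(sign_off())"
```

```text
the job is handed in; nothing more can be done
None
```

The job is done and handed in at about 36 s: the deep basket, funnel and tamper are stacked in order in the portafilter, the shallow basket is seated in the holder, and I left both cups and the beaker alone.

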